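# Unlock the ribbon-tying vice and hold its sprung jaw open at the index

## Task

First turn the black clamp knob of the box-tying vice clockwise as far as it goes to free the sprung jaw, then pull the jaw by its upright handle, away from the gift box, until the steel pointer on its side is level with the brass index pointer on the rail, and finish while still holding the handle there. The jaw springs back when released, so never let it snap shut. Do not shift the brass index, and leave the gift box, ribbon roll, pen and everything else as they are.

Things in the scene. Friction and masses are not known exactly. Their poses are not given: they have to be found in the camera images.
- vice: Fixed wooden vice, base board 110 x 330 x 12 mm. Origin on the worktop under the middle of its length; y along it, the way the jaw pulls out (roughly to the robot's left), x across, z up. In this frame: end stop at y -153 mm (top 52 mm up), jaw board at y -63 mm when shut (top 50 mm), pull handle at x 0, y -45 mm when shut, clamp knob at x 0, y +135 mm.
- clamp (a joint): Angle of the black clamp knob (rad): 0 = locked, grows clockwise seen from above, end stop at 1.45; starts at 0 to 0.2. It lifts a pin out of the way of the jaw's tongue: the jaw is free above about 1.15 and held fast below. Stays where it is left (friction 0.06 N m).
- clamp_grip (a point): Point on the knob's vertical axis at grip height, 75 mm above the worktop. The knob is a bar 42 mm long, 14 mm thick, from 50 to 82 mm above the worktop, on a 44 mm disc over a bridge (top 44 mm). The bar lies along the vice's x at knob angle 0 and turns with the knob; the point's x is along the bar, y across its 14 mm.
- jaw (a joint): How far the sprung jaw is pulled out (m) along the vice's +y: 0 = shut, hard stop at 0.075. A spring pulls it shut with about 3 N at 0, 62 N/m more as it opens, plus 0.5 N friction; nothing latches it open.
- handle_grip (a point): Middle of the upright dark wooden pull handle's thickness, 80 mm above the worktop: pinch here along the vice's y, from above. The handle is 40 mm wide along the vice's x, 14 mm thick along y, from 28 to 105 mm above the worktop. The jaw board (top 50 mm up) is 4 mm behind its face, so keep the fingertips above 50 mm. Moves with the jaw. The rules' jaw_c3 is this handle.
- jaw_pointer (a point): Tip of the small steel pointer on the jaw's side that looks to the vice's -x (the robot's side); it moves with the jaw. Same y in the vice's frame as the handle's middle. 26 mm above the worktop.
- index_tip (a point): Tip of the small brass index (block 14 x 14 x 12 mm on a steel rail along the board's robot-side edge, x -57 mm), pointing to the vice's +x. The mark: the jaw is right when jaw_pointer and index_tip have the same y in the vice's frame. Axes as the vice's. Stiff (8 N to shift); its place varies.
- index (a joint): Place of the brass index along its rail (m); the jaw pointer is level with it when joint jaw has the same value. Between 0.030 and 0.060.
- boxed_set: Dark brown gift box, 62 x 140 x 37 mm, loose on the vice's board between end stop and jaw, its long side across the board. Origin: centre of its underside. Not to be disturbed.
- ribbon: Gold ribbon roll, 64 mm across, 20 mm high, lying loose on the worktop between the vice and the glass display case (its front stands 0.63 m ahead of the robot's base axis, 255 mm high: keep the gripper's body clear of it). Origin: centre of its underside. Not to be disturbed.
- pen: Black pen with a silver end, 137 mm long, 10 mm thick, lying loose on the worktop along the vice's robot-side edge. Origin: centre of its underside. Not to be disturbed.

How it is judged:
On the way, in this order (a step that is already met when the one before it is completed fails the run):
1. the clamp knob is turned clockwise to its end while the jaw is still shut (value of joint clamp above 1.2 rad and value of joint jaw below 0.01 m), for 0.1 s.
2. the jaw is pulled by its handle until its pointer is level with the index (y of jaw_pointer in the frame of index_tip between -0.004 and 0.004 m and contact force between the fingers and jaw_c3 above 1 N), for 0.3 s.
At the end, for the whole second after the job is handed in: The fingers hold the pull handle (over 1 N), the jaw's pointer is within 4 mm of the brass index along the pull and at rest (under 10 mm/s), and the clamp knob is still in its freed position (over 1.15 rad) (all of step 2 and velocity of joint jaw between -0.01 and 0.01 m/s and value of joint clamp above 1.15 rad); the arm keeps its last pose, push and grip.
It fails at once if the jaw is let go and snaps shut (over 0.3 m/s) (velocity of joint jaw below -0.3 m/s).
It fails at once if the brass index is shifted by more than 4 mm (distance of index_tip from where it was at the start of the episode above 0.004 m).
It fails at once if the gift box is shifted by more than 15 mm (distance of boxed_set from where it was at the start of the episode above 0.015 m).
It fails at once if the ribbon roll or the pen is shifted by more than 20 mm (distance of any of ribbon, pen from where it was at the start of the episode above 0.02 m).
It also fails if it takes over 40 s, if anything falls off the work surface, if the arm or the gripper's body presses on something with over 40 N, if the wrist force passes 120 N, or if a joint passes its speed limit or range.

## Robot

A 6-joint arm with a two-finger parallel gripper is mounted at the origin on the work surface; the furniture and walls round the work are solid. World frame = base frame: x ahead of the robot, y to its left, z up, the work surface at z = 0. Lengths are in m, angles in rad, forces in N, time in s.
With the tool pointing down it reaches from about 0.3 to 0.875 m from the base axis. Payload 6.4 kg.
Tool frame: the origin (TCP) lies on the centre line of the jaws, within the pads' length; the fingertips stand 11 mm ahead of it and the grasp point (between the pads) lies 8 mm behind it (ctrl.tips_ahead is the distance from the TCP to the fingertips, in m); z points along the fingers, y is the line along which they close (so a half turn about z gives the same grasp; the last joint's range is limited). The gripper opens to 88 mm and grips with 3 to 60 N. Pads are 18 mm wide; open, the fingers measure 123 mm over their backs; the gripper's body (75 mm by 187 mm) begins 45 mm behind the grasp point.
Start: joints at [0.899, 0.181, 1.607, -0, 1.354, -0.206], TCP at [0.258, 0.514, 0.25] pointing down, gripper open.
Joint ranges: [-2.99, 2.99], [-0.89, 2.07], [0.3, 2.58], [-1.14, 4.28], [0, 2.63], [-3.12, 3.12]. Speed limits (rad/s): [2.57, 2.57, 3.01, 3.14, 3.14, 3.14].

## Interface

Orientations are given as a unit quaternion [w, x, y, z].
In Python, from workcell import ctrl, cams gives the robot as it stands.
- The arm moves only by the tool step_arm, never from a script. Its argument "plan" is a list that holds one entry, the list of rows, each a list of 5 numbers: the finger opening in mm, from 0 to 88.1, then the shift along the tool's x, y, z in mm, then the turn about the tool's z in degrees. A call has 1 to 10 rows; each row shifts and turns the commanded pose from where the row before left it, along the tool's axes as they then stand; what a row does not reach is not made up. A row lasts 1/10 s, in which the tool goes at most 50 mm and 8.59 degrees, less where a joint would pass 70% of its speed; a pose out of reach is approached as far as the arm can. A call is refused whole if a number of a shift passes 50 or a number of a turn 8.59, either way. A call with a gripper value outside its range is refused whole. The fingers move at their own pace and stop on an object; "newtons" is the grip in N (left out, the last holds). Time passes only in rows, so rows that do not move let the fingers close. It gives the time, the measured TCP pose, the force, the opening and the grip force at its end, in the units of the state.
- ctrl.observe(): the state, without advancing time (a new reading comes with each control period).
- cams.read_camera(name): name is "side" or "top"; returns a dict with "color" (420x560x3 uint8, red, green, blue), "mtx" (3x3 intrinsics, pixels), "xyz" and "orientation" of the camera in the world. Camera axes: x right, y down, z forward; pixel columns grow to the right and rows downward; lengths in m; the calibration is good to about 2 mm. A picture is of the moment at which its call begins. There is no depth.
- ctrl.job_done(): hands the job in; it is judged then, once.
The state is a dict: "time_s": time; "joint_pos": joint angles; "joint_vel": joint speeds; "tau": joint torques, N m; "ee_pos": TCP position; "tcp_rot": TCP orientation; "force": force on the tool from outside, world axes, zero at the start; "ft_torque": the same for the moment, N m; "grip_width": finger opening in m; "grip_force": force on a finger pad.
Only numpy, scipy, OpenCV 4.12 (cv2) and the standard library are available. Lean on these libraries where they do the work, as an engineer would, in place of code of your own. Each camera call takes 0.05 s, during which the arm holds its last target. There are 200 camera calls.

## Working session

There is one attempt and no reset: what is moved stays moved. The work goes in short steps, Python scripts to look and compute and a tool call to move; the robot and the scene stay as the last step left them, time stands still between calls to the robot, and variables do not carry over. Pictures are saved under pics/ and viewed, at most 10 in all, crops included, and the job is handed in when it is done.

Besides the shell and the picture viewer there is one more tool, called after "Call:" by a JSON object that holds its "method" and its "body", one argument or row to a line. step_arm: Moves the arm, as the interface text tells. Its arguments: {"type":"object","properties":{"plan":{"type":"array"},"newtons":{"type":"number"}},"required":["plan"]}

```bash
mkdir -p pics
cat > h.py <<'E'
import numpy as np, cv2
from scipy.spatial.transform import Rotation as R
from workcell import ctrl, cams
def rot(q): return R.from_quat([q[1],q[2],q[3],q[0]]).as_matrix()
def ray(c,px,z):
    d=rot(c['orientation'])@np.linalg.inv(c['mtx'])@np.array([px[0],px[1],1.])
    o=np.array(c['xyz']); return o+d*(z-o[2])/d[2]
def proj(c,p):
    q=c['mtx']@(rot(c['orientation']).T@(np.array(p)-np.array(c['xyz']))); return q[:2]/q[2]
E
python3 - <<'E'
from h import *
for n in ('top','side'):
    c=cams.read_camera(n); cv2.imwrite(f'pics/{n}0.png',c['color'][:,:,::-1]); print(n,c['xyz'],c['orientation'],c['mtx'].tolist() if hasattr(c['mtx'],'tolist') else c['mtx'])
s=ctrl.observe(); print(s['ee_pos'],s['tcp_rot'],s['time_s'])
E
```

```text
top [2.78856178e-01 9.16506163e-05 9.13604916e-01] [ 0.08474333 -0.68440406  0.71844011 -0.09084851] [[390.7178579800139, 0.0, 277.60113834386436], [0.0, 390.7178579800139, 208.6539114825637], [0.0, 0.0, 1.0]]
side [ 0.0216243  -0.66160636  0.50315009] [-0.4954125   0.8143394  -0.26025524  0.15389934] [[484.45586533025823, 0.0, 285.24986919613696], [0.0, 484.45586533025823, 206.1699806249393], [0.0, 0.0, 1.0]]
[0.25793053 0.51340339 0.24893158] [-3.27760519e-04  2.30774494e-01  9.73006965e-01 -6.86878539e-04] 0.1
```

View pics/top0.png

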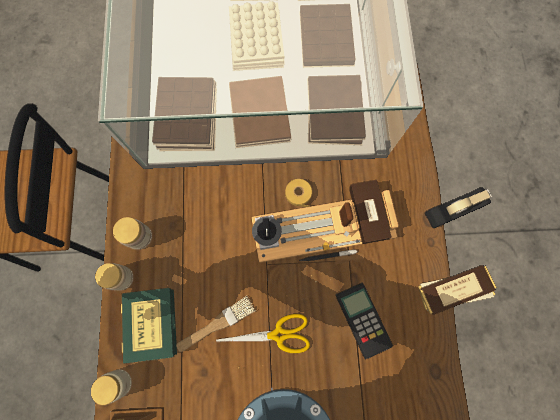

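View pics/side0.png

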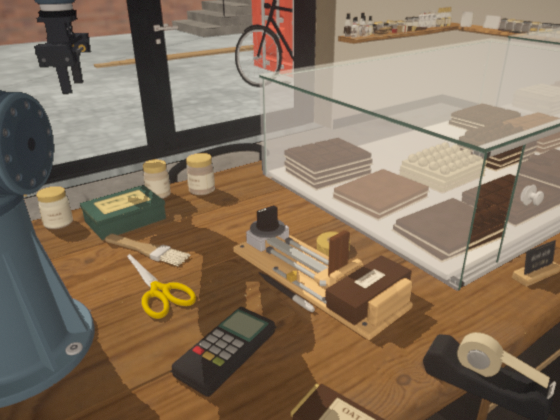

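The top view shows the knob at about (266,231), the handle at about (347,215) and the box at (373,210). In the side view the knob is at (267,222) and the handle at (339,250). I'll zoom in on both.

Run:
```python
from h import *
t=cv2.imread('pics/top0.png')[170:280,240:410]; s=cv2.imread('pics/side0.png')[195:335,225:425]
cv2.imwrite('pics/tc.png',cv2.resize(t,None,fx=4.6,fy=4.6,interpolation=cv2.INTER_CUBIC))
cv2.imwrite('pics/sc.png',cv2.resize(s,None,fx=4,fy=4,interpolation=cv2.INTER_CUBIC))
```

```text
(no output)
```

View pics/tc.png

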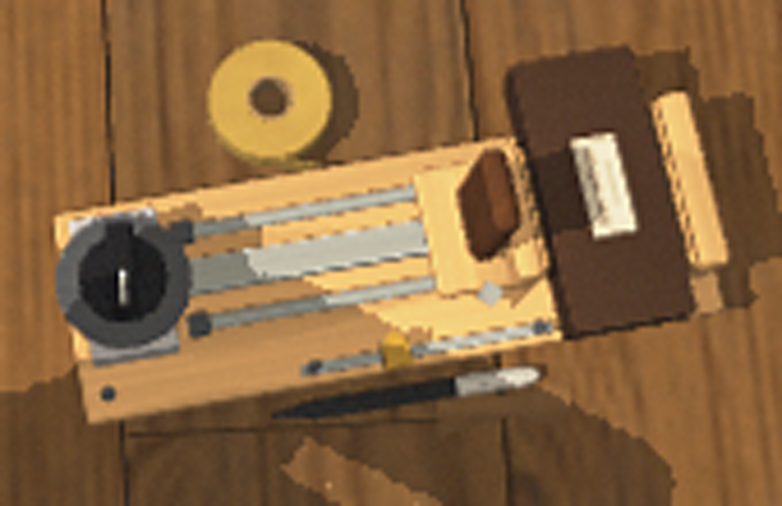

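View pics/sc.png

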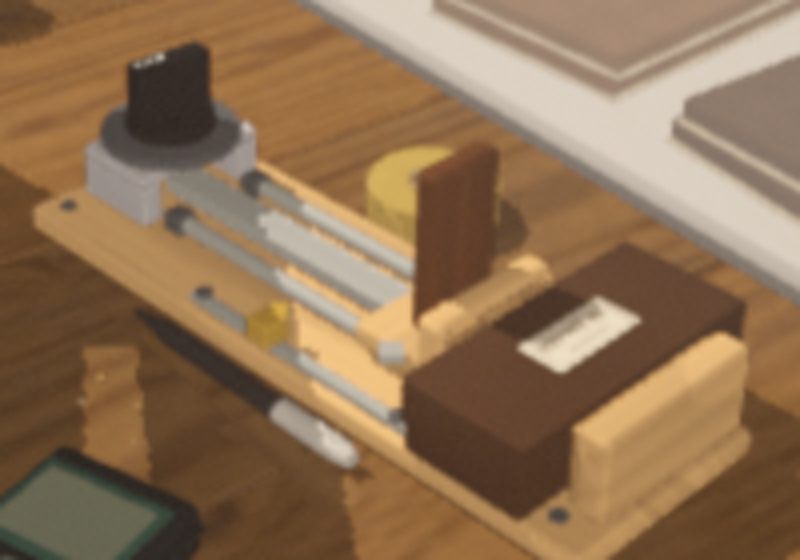

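```bash
cat > fit.py <<'E'
from h import *
from scipy.optimize import least_squares
t=cams.read_camera('top'); s=cams.read_camera('side')
T=lambda u,v:(240+u/4.6-.4,170+v/4.6-.4); S=lambda u,v:(225+u/4-.4,195+v/4-.4)
obs=[(t,T(125,283),(0,.135,.050)),(t,T(90,422),(-.055,.165,.012)),(t,T(57,215),(.055,.165,.012)),
 (s,S(38,212),(-.055,.165,.012)),(s,S(171,128),(0,.135,.050)),(s,S(748,437),(.055,-.165,.012))]
def w(p,q): a=p[2]; return np.array([p[0]+np.cos(a)*q[0]-np.sin(a)*q[1],p[1]+np.sin(a)*q[0]+np.cos(a)*q[1],q[2]])
f=lambda p:np.concatenate([proj(c,w(p,q))-uv for c,uv,q in obs])
r=least_squares(f,[.45,-.07,-.15]); p=r.x
print(p,np.degrees(p[2]),r.fun.reshape(-1,2).round(1).tolist())
def inv(q): a=p[2]; d=q[:2]-p[:2]; return np.array([np.cos(a)*d[0]+np.sin(a)*d[1],-np.sin(a)*d[0]+np.cos(a)*d[1]])
if __name__=='__main__':
    for n,c,uv in (('ptr t',t,T(490,293)),('ptr s',s,S(392,352)),('idx t',t,T(396,348)),('idx s',s,S(268,325))): print(n,inv(ray(c,uv,.026))*1000)
    for n,q in (('knob',(0,.135,.075)),('handle',(0,-.045,.08))): print(n,w(p,q))
    for c,n in ((t,'t'),(s,'s')):
        im=c['color'][:,:,::-1]; k,o=(4.6,(240,170)) if n=='t' else (4,(225,195))
        im=im[o[1]:o[1]+(110 if n=='t' else 140),o[0]:o[0]+(170 if n=='t' else 200)]
        im=cv2.resize(im,None,fx=k,fy=k,interpolation=cv2.INTER_CUBIC)
        pts=[(x,-.045+y,.105) for x in(-.02,.02) for y in(-.007,.007)]+[(x,.135,.082) for x in(-.021,.021)]+[(-.055,.165,.012),(.055,.165,.012),(-.057,-.015,.026),(-.057,.015,.026)]
        for q in pts:
            u=(proj(c,w(p,q))-o+.4)*k; cv2.circle(im,(int(u[0]),int(u[1])),4,(255,0,255),1)
        cv2.imwrite(f'pics/ov{n}.png',im[:,:780])
    a,b=cv2.imread('pics/ovt.png'),cv2.imread('pics/ovs.png')
    cv2.imwrite('pics/ov.png',cv2.resize(np.vstack([a[:, :780],b[:, :780]]),(780*599//1066,599)) if 0 else a)
E
python3 fit.py
```

```text
[ 0.45970261 -0.12294339  0.10914408] 6.253495124373571 [[1.3, 1.0], [-0.0, -0.9], [0.4, -1.8], [-1.2, -1.3], [-2.6, -1.5], [1.6, 0.6]]
ptr t [-26.48084857 -42.75979251]
ptr s [-23.96052749 -42.4207632 ]
idx t [-46.41154329   9.04681831]
idx s [-49.05731975   5.40938702]
knob [0.44499739 0.01125332 0.075     ]
handle [ 0.46460434 -0.16767562  0.08      ]
```

View pics/ovt.png

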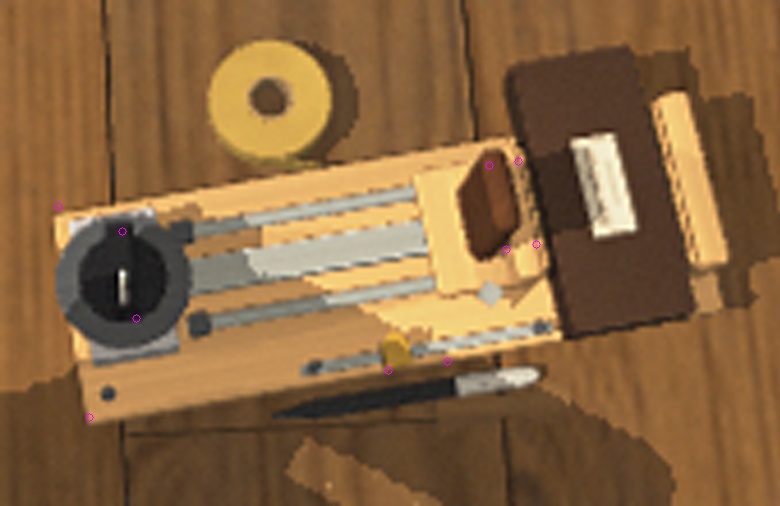

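View pics/ovs.png

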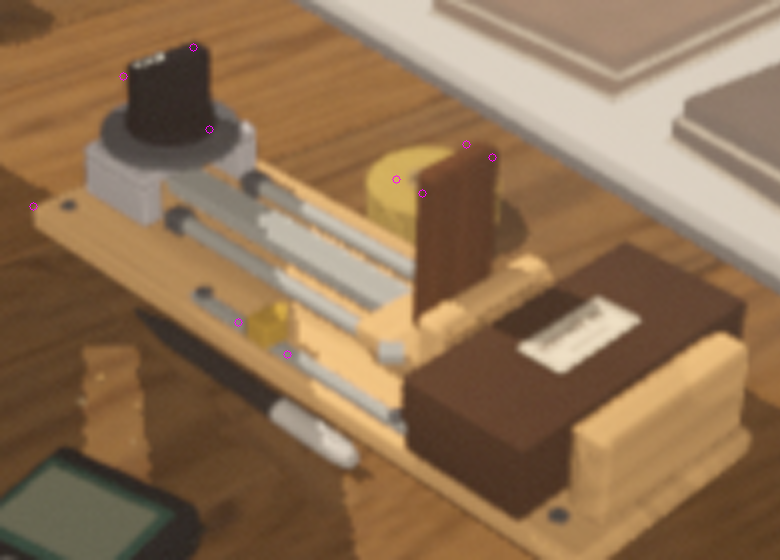

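The overlay suggests the board may sit off-centre relative to the vice frame. I'll refit using the knob, pointer, handle and rail, with the board's x offset free.

```bash
cat > fit2.py <<'E'
from fit import *
# (cam, uv, vice pt, uses board offset)
B=[(t,T(125,283),(0,.135,.050),0),(s,S(171,130),(0,.135,.050),0),(s,S(169,53),(0,.135,.082),0),
 (t,T(90,422),(-.055,.165,.012),1),(t,T(57,215),(.055,.165,.012),1),(s,S(38,212),(-.055,.165,.012),1),(s,S(748,437),(.055,-.165,.012),1),
 (s,S(415,175),(-.02,-.038,.105),0),(s,S(497,152),(.02,-.052,.105),0),(t,T(490,150),(.02,-.038,.105),0)]
P=[(t,T(490,295)),(s,S(392,352))]
def f2(p):
    r=[proj(c,w(p,(q[0]+b*p[3],q[1]+b*p[4],q[2])))-uv for c,uv,q,b in B]
    r+=[proj(c,w(p,(p[5],-.045,.026)))-uv for c,uv in P]
    return np.concatenate(r)
r=least_squares(f2,[.46,-.12,.11,0,0,-.025],loss='soft_l1'); p=r.x
print(p.round(4),np.degrees(p[2]),r.fun.reshape(-1,2).round(1).tolist())
def inv2(q): a=p[2]; d=q[:2]-p[:2]; return np.array([np.cos(a)*d[0]+np.sin(a)*d[1],-np.sin(a)*d[0]+np.cos(a)*d[1]])*1000
if __name__=='__main__':
    for n,c,uv in (('ptr t',t,T(490,295)),('ptr s',s,S(392,352)),('idx t',t,T(396,348)),('idx s',s,S(268,325)),('rail',t,T(313,367)),('rail',t,T(542,327))): print(n,inv2(ray(c,uv,.026)))
    for n,q in (('knob',(0,.135,.075)),('handle',(0,-.045,.08))): print(n,w(p,q))
    o=ctrl.observe(); print(o['ee_pos'],rot(o['tcp_rot']).round(3).tolist())
E
python3 fit2.py
```

```text
[ 0.45970261 -0.12294339  0.10914408] 6.253495124373571 [[1.3, 1.0], [-0.0, -0.9], [0.4, -1.8], [-1.2, -1.3], [-2.6, -1.5], [1.6, 0.6]]
[ 4.661e-01 -1.218e-01  1.159e-01 -8.000e-03  4.000e-04 -3.300e-02] 6.641926504689776 [[0.7, -1.4], [-0.4, -3.1], [-0.4, 1.2], [-0.1, 0.2], [0.0, -0.7], [-2.5, -0.9], [0.8, 0.3], [-1.7, -0.5], [1.3, -0.2], [-1.1, 0.5], [0.8, -0.7], [0.0, 1.2]]
ptr t [-34.22261245 -42.79235956]
ptr s [-30.70218996 -42.68101476]
idx t [-52.80377286   8.93758743]
idx s [-55.47414795   5.31817637]
rail [-55.39054812  51.45072726]
rail [-54.36355354 -65.07172182]
knob [0.45045027 0.01231794 0.075     ]
handle [ 0.47126979 -0.16647398  0.08      ]
[0.25812061 0.51365633 0.24942609] [[-0.893, 0.449, -0.0], [0.449, 0.893, -0.0], [0.0, -0.001, -1.0]]
```

Call:
{"method": "step_arm", "body": {
  "plan": [
    [[50, 0, 0, 0, -8.32], [50, 0, 0, 0, -8.32], [50, 0, 0, 0, -8.32], [50, 0, 0, 0, -8.32], [50, -10, -40, 0, 0], [50, -10, -40, 0, 0], [50, -10, -40, 0, 0], [50, -10, -40, 0, 0], [50, -10, -40, 0, 0], [50, -10, -40, 0, 0]]
  ]
}}

```text
time_s: 1.3
ee_pos: [0.3456, 0.2808, 0.2498]
tcp_rot: [0.0, -0.058, 0.998, 0.0]
force: [1.5, -0.7, 0.1]
grip_width: 0.0502
grip_force: 0.0
```

Call:
{"method": "step_arm", "body": {
  "plan": [
    [[50, -10, -40, 0, 0], [50, -10, -40, 0, 0], [50, -10, -40, 0, 0], [50, -10, -40, 0, 0], [50, -10, -40, 0, 0], [50, -10, -40, 0, 0], [50, 0, 0, 0, 0], [50, 0, 0, 0, 0]]
  ]
}}

```text
time_s: 2.1
ee_pos: [0.4326, 0.0501, 0.2496]
tcp_rot: [-0.0, -0.056, 0.998, 0.0]
force: [0.8, -0.3, -0.6]
grip_width: 0.0498
grip_force: 0.0
```

```bash
cat > to.py <<'E'
import sys
from h import *
# shift (tool mm) to bring the TCP over a world xy
o=ctrl.observe(); M=rot(o['tcp_rot'])
print(np.array(o['ee_pos']).round(4), 'yaw y', np.degrees(np.arctan2(M[1,1],M[0,1])).round(2), 'tool', (M.T@(np.array([float(a) for a in sys.argv[1:4]])-o['ee_pos'])*1000).round(1), o['grip_width'],o['grip_force'],o['force'],o['time_s'])
E
python3 to.py .450 .0125 .12
```

```text
[0.4326 0.0501 0.2496] yaw y 96.44 tool [-13.2 -39.4 129.6] 0.049818564360171236 0.0 [ 0.80353911 -0.33651545 -0.6141286 ] 2.1
```

Call:
{"method": "step_arm", "body": {
  "plan": [
    [[50, -13, -39.5, 10, 0], [50, 0, 0, 40, 0], [50, 0, 0, 40, 0], [50, 0, 0, 20, 0], [50, 0, 0, 0, 0], [50, 0, 0, 0, 0]]
  ]
}}

```text
time_s: 2.7
ee_pos: [0.45, 0.0141, 0.1402]
tcp_rot: [-0.0, -0.058, 0.998, 0.0]
force: [0.4, 0.1, -0.3]
grip_width: 0.0498
grip_force: 0.0
```

```bash
python3 to.py .450 .0125 .068
python3 - <<'E'
from h import *
c=cams.read_camera('side')['color'][130:290,190:390,::-1]
t=cams.read_camera('top')['color'][170:280,200:380,::-1]
a=cv2.resize(c,(400,320),interpolation=3); b=cv2.resize(t,(400,244),interpolation=3)
cv2.imwrite('pics/k1.png',np.vstack([a,b]))
E
```

```text
[0.45   0.0141 0.1402] yaw y 96.69 tool [ 0.2 -1.6 72.2] 0.049837790958201934 0.0 [ 0.38334755  0.11756181 -0.33082088] 2.7
```

View pics/k1.png

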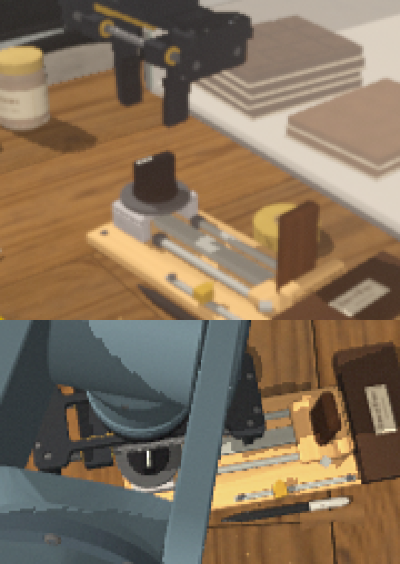

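In the side half, the fingers at (128,100) and (175,105) straddle the knob at (155,175). Next I go down and close on it.

Call:
{"method": "step_arm", "body": {
  "plan": [
    [[50, 0, -1.5, 36, 0], [50, 0, 0, 36, 0], [50, 0, 0, 0, 0], [0, 0, 0, 0, 0], [0, 0, 0, 0, 0], [0, 0, 0, 0, 0], [0, 0, 0, 0, 0], [0, 0, 0, 0, 0], [0, 0, 0, 0, 0]]
  ],
  "newtons": 20
}}

```text
time_s: 3.7
ee_pos: [0.4505, 0.0152, 0.0693]
tcp_rot: [0.001, -0.057, 0.998, 0.003]
force: [-2.1, 21.6, 13.1]
grip_width: 0.0135
grip_force: 20.0
```

Call:
{"method": "step_arm", "body": {
  "plan": [
    [[0, 0, 2.7, -1, 0], [0, 0, 0, 0, 0]]
  ]
}}

```text
time_s: 3.9
ee_pos: [0.4504, 0.0155, 0.0694]
tcp_rot: [0.001, -0.057, 0.998, 0.001]
force: [1.0, 7.5, -1.8]
grip_width: 0.0141
grip_force: 20.0
```

Call:
{"method": "step_arm", "body": {
  "plan": [
    [[0, 0, 1, 0, 0], [0, 0, 0, 0, 6], [0, 0, 0, 0, 6], [0, 0, 0, 0, 6], [0, 0, 0, 0, 6], [0, 0, 0, 0, 6]]
  ]
}}

```text
time_s: 4.5
ee_pos: [0.4505, 0.016, 0.0694]
tcp_rot: [0.001, 0.205, 0.979, 0.001]
force: [3.7, 7.3, -2.0]
grip_width: 0.0137
grip_force: 20.0
```

Call:
{"method": "step_arm", "body": {
  "plan": [
    [[0, 0, 0, 0, 6], [0, 0, 0, 0, 6], [0, 0, 0, 0, 6], [0, 0, 0, 0, 6], [0, 0, 0, 0, 6], [0, 0, 0, 0, 6], [0, 0, 0, 0, 6]]
  ]
}}

```text
time_s: 5.2
ee_pos: [0.451, 0.0165, 0.0694]
tcp_rot: [0.001, 0.542, 0.84, 0.002]
force: [6.6, 10.3, -5.7]
grip_width: 0.0133
grip_force: 20.0
```

Run:
```python
from h import *
o=ctrl.observe();M=rot(o['tcp_rot']);print(np.degrees(np.arctan2(M[1,1],M[0,1])),o['ft_torque'],o['force'],o['ee_pos'])
```

```text
24.30340108459147 [ 1.63735424 -0.88021132  0.0898734 ] [ 6.6173666  10.26043649 -5.71274968] [0.45104564 0.01651142 0.06942204]
```

Call:
{"method": "step_arm", "body": {
  "plan": [
    [[0, 0, 0, 0, 5], [0, 0, 0, 0, 5], [0, 0, 0, 0, 3], [0, 0, 0, 0, 0], [0, 0, 0, 0, 0]]
  ]
}}

```text
time_s: 5.7
ee_pos: [0.4512, 0.0164, 0.0695]
tcp_rot: [0.001, 0.632, 0.775, 0.002]
force: [5.8, 10.2, -4.7]
grip_width: 0.0142
grip_force: 20.0
```

Run:
```python
from h import *
o=ctrl.observe();M=rot(o['tcp_rot']);print(np.degrees(np.arctan2(M[1,1],M[0,1])),o['ft_torque'],o['force'],o['ee_pos'])
```

```text
11.597360883086239 [ 1.50466219 -0.99510552  0.42426036] [ 5.840485   10.17769809 -4.6957881 ] [0.45123952 0.01641458 0.06946168]
```

Call:
{"method": "step_arm", "body": {
  "plan": [
    [[40, 0, 0, 0, 0], [40, 0, 0, 0, 0], [40, 0, 0, 0, 0], [40, 0, 0, 0, 0], [40, 0, 0, -40, 0], [40, 0, 0, -40, 0], [50, 0, 0, -10, -8.5], [50, 0, 0, 0, -8.5], [50, 0, 0, 0, -8.5], [50, 0, 0, 0, -8.5]]
  ]
}}

```text
time_s: 6.7
ee_pos: [0.4497, 0.015, 0.159]
tcp_rot: [0.0, 0.375, 0.927, -0.0]
force: [0.2, 1.8, 1.2]
grip_width: 0.0498
grip_force: 0.0
```

Call:
{"method": "step_arm", "body": {
  "plan": [
    [[50, 0, 0, 0, -8.5], [50, 0, 0, 0, -8.5], [50, 0, 0, 0, -8.5], [50, 0, 0, 0, -8.5], [50, 0, 0, 0, -8.5], [50, 0, 0, 0, -8.5], [50, 0, -40, 0, 0], [50, 0, -40, 0, 0], [50, 0, 0, 0, 0], [50, 0, 0, 0, 0]]
  ]
}}

```text
time_s: 7.7
ee_pos: [0.4587, -0.0649, 0.1586]
tcp_rot: [-0.0, -0.056, 0.998, 0.0]
force: [0.4, 0.7, -0.5]
grip_width: 0.05
grip_force: 0.0
```

```bash
python3 to.py .472 -.163 .16
```

```text
[ 0.4587 -0.0649  0.1586] yaw y 96.45 tool [ -2.2 -99.   -1.5] 0.05003780182495628 0.0 [ 0.42707921  0.73459872 -0.45886485] 7.7
```

Call:
{"method": "step_arm", "body": {
  "plan": [
    [[50, -2, -40, 0, 0], [50, 0, -40, 0, 0], [50, 0, -19, 0, 0], [50, 0, 0, 0, 0], [50, 0, 0, 0, 0]]
  ]
}}

```text
time_s: 8.2
ee_pos: [0.4719, -0.1612, 0.1584]
tcp_rot: [-0.0, -0.058, 0.998, 0.001]
force: [-0.8, 0.2, -0.7]
grip_width: 0.0497
grip_force: 0.0
```

```bash
python3 to.py .472 -.163 .073
python3 - <<'E'
from h import *
c=cams.read_camera('side')['color'][150:330,220:440,::-1]
cv2.imwrite('pics/k2.png',cv2.resize(c,None,fx=3,fy=3,interpolation=3))
E
```

```text
[ 0.4719 -0.1612  0.1584] yaw y 96.6 tool [ 0.1 -1.9 85.4] 0.049671287074423975 0.0 [-0.83681414  0.16739952 -0.69331906] 8.2
```

View pics/k2.png

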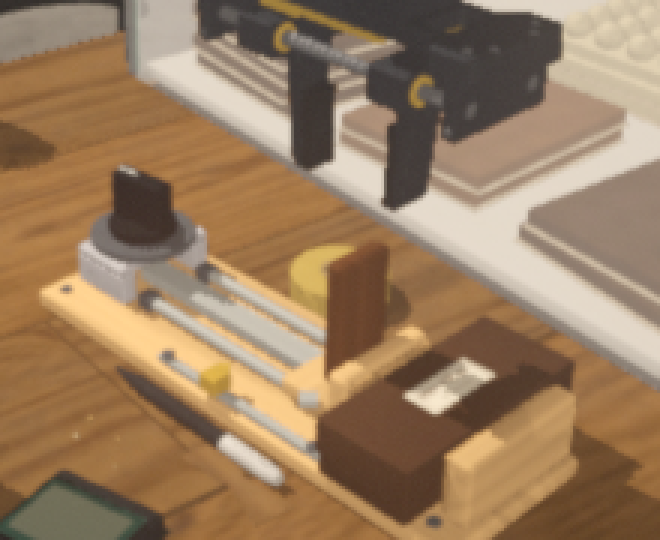

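The knob bar now lies along the board at (143,205), and the fingers straddle the handle top at (358,258). Next I go down and grip it.

Call:
{"method": "step_arm", "body": {
  "plan": [
    [[50, 0, -1, 43, 0], [50, 0, 0, 42, 0], [50, 0, 0, 0, 0], [0, 0, 0, 0, 0], [0, 0, 0, 0, 0], [0, 0, 0, 0, 0], [0, 0, 0, 0, 0], [0, 0, 0, 0, 0], [0, 0, 0, 0, 0]]
  ],
  "newtons": 30
}}

```text
time_s: 9.15
ee_pos: [0.4731, -0.163, 0.075]
tcp_rot: [0.001, -0.058, 0.998, 0.0]
force: [-0.8, 4.9, 8.3]
grip_width: 0.014
grip_force: 30.0
```

```bash
python3 to.py .472 -.163 .073; python3 fit2.py | head -2 | tail -1
```

```text
[ 0.4731 -0.163   0.075 ] yaw y 96.6 tool [1.1 0.2 2. ] 0.013992777718245607 29.95555399276782 [-0.79064683  4.86572161  8.26596652] 9.15
[ 4.661e-01 -1.218e-01  1.159e-01 -8.000e-03  4.000e-04 -3.300e-02] 6.641926504689776 [[0.7, -1.4], [-0.4, -3.1], [-0.4, 1.2], [-0.1, 0.2], [0.0, -0.7], [-2.5, -0.9], [0.8, 0.3], [-1.7, -0.5], [1.3, -0.2], [-1.1, 0.5], [0.8, -0.7], [0.0, 1.2]]
```

Call:
{"method": "step_arm", "body": {
  "plan": [
    [[0, 0, 5, 0, 0], [0, 0, 5, 0, 0], [0, 0, 5, 0, 0], [0, 0, 5, 0, 0], [0, 0, 5, 0, 0], [0, 0, 5, 0, 0], [0, 0, 5, 0, 0], [0, 0, 5, 0, 0], [0, 0, 0, 0, 0], [0, 0, 0, 0, 0]]
  ]
}}

```text
time_s: 10.25
ee_pos: [0.4683, -0.125, 0.0751]
tcp_rot: [0.0, -0.058, 0.998, -0.001]
force: [-4.6, -5.6, 8.7]
grip_width: 0.0141
grip_force: 30.0
```

```bash
python3 to.py .4731 -.163 .075
python3 - <<'E'
from h import *
a=cams.read_camera('side')['color'][235:305,265:365,::-1]
b=cams.read_camera('top')['color'][215:265,290:390,::-1]
cv2.imwrite('pics/k3.png',np.vstack([cv2.resize(a,(500,350),interpolation=3),cv2.resize(b,(500,250),interpolation=3)])[:600])
E
```

```text
[ 0.4683 -0.125   0.0751] yaw y 96.63 tool [ -0.4 -38.3   0.2] 0.01410598380336163 29.956875159955416 [-4.64105733 -5.56144204  8.67043255] 10.25
```

View pics/k3.png

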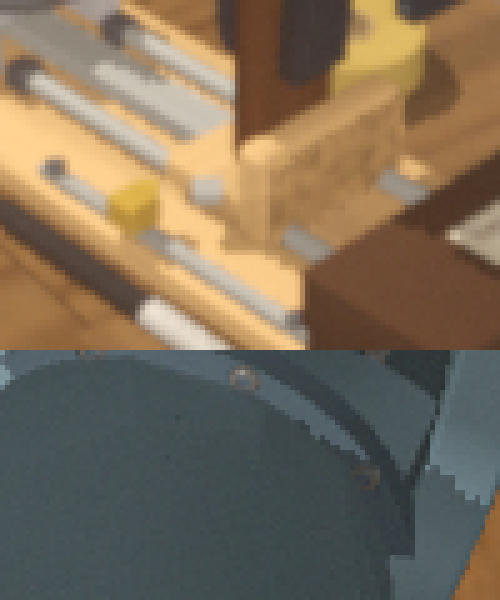

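```bash
cat > m.py <<'E'
from h import *
import fit2 as F
t,s,inv2=F.t,F.s,F.inv2
im=cv2.imread('pics/top0.png'); hsv=cv2.cvtColor(im,cv2.COLOR_BGR2HSV)
print('brass hsv'); 
for v in range(240,254): print(v,[tuple(int(k) for k in hsv[v,u]) for u in range(320,333)])
print('ptr')
for v in range(229,239): print(v,[tuple(int(k) for k in hsv[v,u]) for u in range(341,353)])
E
python3 m.py | tail -n +16
```

```text
252 [(15, 142, 97), (15, 141, 94), (16, 136, 90), (14, 132, 89), (15, 134, 82), (14, 148, 81), (15, 147, 87), (14, 143, 93), (15, 147, 99), (16, 144, 103), (14, 150, 104), (16, 159, 101), (13, 131, 84)]
253 [(16, 141, 101), (14, 147, 99), (15, 139, 97), (13, 137, 93), (14, 136, 86), (13, 138, 87), (14, 137, 78), (12, 116, 66), (16, 143, 68), (13, 104, 59), (13, 82, 50), (14, 94, 46), (3, 55, 42)]
ptr
229 [(21, 126, 243), (22, 121, 244), (19, 130, 241), (18, 132, 237), (18, 133, 237), (18, 135, 238), (18, 134, 233), (17, 138, 232), (17, 133, 235), (16, 140, 222), (15, 140, 202), (15, 143, 212)]
230 [(21, 124, 243), (21, 124, 243), (20, 129, 242), (18, 135, 238), (18, 135, 239), (19, 136, 240), (18, 138, 236), (18, 136, 235), (18, 135, 235), (16, 140, 222), (15, 140, 202), (16, 141, 201)]
231 [(20, 126, 244), (22, 121, 245), (21, 126, 245), (18, 138, 242), (15, 88, 203), (17, 45, 203), (16, 113, 223), (17, 140, 232), (16, 143, 225), (15, 142, 219), (15, 142, 199), (16, 140, 179)]
232 [(18, 131, 243), (20, 128, 244), (18, 134, 241), (16, 126, 224), (22, 34, 189), (27, 24, 193), (21, 40,
[... 552 characters left out ...]
 (24, 26, 197), (26, 21, 194), (19, 118, 244), (19, 131, 246), (19, 130, 247), (15, 143, 192), (15, 142, 180)]
236 [(21, 126, 243), (21, 125, 244), (21, 124, 244), (21, 125, 244), (19, 126, 245), (16, 88, 222), (19, 100, 233), (20, 128, 245), (20, 127, 245), (20, 126, 247), (14, 141, 193), (19, 131, 242)]
237 [(20, 125, 243), (20, 127, 243), (20, 128, 243), (20, 128, 244), (21, 129, 244), (20, 124, 243), (21, 123, 244), (21, 125, 244), (21, 125, 244), (21, 126, 244), (20, 129, 242), (21, 124, 244)]
238 [(21, 123, 243), (21, 125, 243), (21, 121, 243), (21, 121, 243), (21, 123, 243), (21, 123, 243), (21, 124, 243), (21, 124, 243), (21, 125, 243), (20, 125, 243), (21, 128, 244), (20, 124, 244)]
```

```bash
cat > m.py <<'E'
from h import *
import fit2 as F
t,s,inv2=F.t,F.s,F.inv2
def cen(im,box,f):
    x0,y0,x1,y1=box; h=cv2.cvtColor(im,cv2.COLOR_BGR2HSV)[y0:y1,x0:x1].astype(int); m=f(h); v,u=np.nonzero(m); return (u.mean()+x0,v.mean()+y0),m.astype(int)
brass=lambda h:(h[...,1]>165)&(h[...,2]>110)&(h[...,0]>17); steel=lambda h:(h[...,1]<70)&(h[...,2]>150)
top=cv2.imread('pics/top0.png'); side0=cv2.imread('pics/side0.png'); now=s['color'][:,:,::-1].copy()
for n,c,im,b,f in (('brass top',t,top,(318,236,336,254),brass),('ptr top',t,top,(341,229,351,238),steel),
  ('brass side0',s,side0,(280,264,304,288),brass),('brass now',s,now,(280,264,304,288),brass),('ptr side0',s,side0,(317,277,331,289),steel),('ptr now',s,now,(301,268,312,279),steel)):
    uv,m=cen(im,b,f); print(n,np.round(uv,2),m.sum(),[inv2(ray(c,uv,z)).round(1).tolist() for z in (.022,.026,.03)])
    print('\n'.join(''.join('.#'[k] for k in r) for r in m))
E
python3 m.py | tail -n +10; python3 to.py .4731 -.163 .075
```

```text
.......##.........
......####........
......#####.......
.....######.......
.....######.......
......#####.......
......######......
......####........
..................
..................
..................
..................
ptr top [346.11 233.28] 18 [[-32.6, -43.8], [-33.2, -43.0], [-33.8, -42.2]]
..........
..........
.....#....
....####..
...#####..
...#####..
....###...
..........
..........
brass side0 [291.52 276.  ] 62 [[-52.1, 9.2], [-55.9, 5.1], [-59.6, 1.0]]
........................
........................
........................
........................
........................
........................
........................
........................
............####........
..........######........
........########........
.......#########........
........########........
........########........
.......#########........
........######.#........
..........###...........
........................
........................
........................
........................
........................
........................
........................
brass now [291.43 276.1
[... 557 characters left out ...]
................
........................
........................
........................
ptr side0 [322.29 282.74] 31 [[-27.4, -38.9], [-31.4, -42.6], [-35.3, -46.3]]
..............
..............
..............
...##.........
...######.....
...######.....
...######.....
...######.....
...#####......
..............
..............
..............
ptr now [306.   272.93] 29 [[-28.0, -0.9], [-31.9, -4.9], [-35.9, -8.9]]
...........
...........
...........
...#####...
..#######..
..#######..
...#####...
...#####...
...........
...........
...........
[ 0.4683 -0.1252  0.075 ] yaw y 96.61 tool [ -0.4 -38.1   0.2] 0.013802548253902648 29.95837851655793 [-4.25017747 -5.14221517  8.27625362] 10.55
```

```bash
python3 m.py | sed -n 3,11p
```

```text
brass top [325.79 245.82] 38 [[-53.6, 8.4], [-54.1, 9.0], [-54.6, 9.6]]
..................
..................
..................
..................
..................
..................
.......##.........
......####........
```

Two views put the index at about 50 mm of jaw travel, and the jaw is now at 38. I'll pull 12 mm more, then check the alignment with a projected cross-line.

Call:
{"method": "step_arm", "body": {
  "plan": [
    [[0, 0, 4, 0, 0], [0, 0, 4, 0, 0], [0, 0, 4, 0, 0], [0, 0, 0.5, 0, 0], [0, 0, 0, 0, 0], [0, 0, 0, 0, 0], [0, 0, 0, 0, 0]]
  ]
}}

```text
time_s: 11.35
ee_pos: [0.4668, -0.1129, 0.0751]
tcp_rot: [0.0, -0.058, 0.998, -0.002]
force: [-4.6, -6.3, 9.5]
grip_width: 0.0139
grip_force: 30.0
```

```bash
python3 to.py .4731 -.163 .075; sed -i 's/(301,268,312,279)/(295,263,309,276)/' m.py; python3 m.py | grep -A14 'ptr now'
cat > ov.py <<'E'
from m import *
uv,_=cen(now,(295,263,309,276),steel)
q=inv2(ray(s,uv,.026))/1000; k=10; o=np.array([275,252])
im=cv2.resize(now[252:304,275:335],None,fx=k,fy=k,interpolation=cv2.INTER_CUBIC)
for dy,col in ((0,(255,0,255)),(-.004,(255,255,0)),(.004,(255,255,0))):
    a,b=[tuple(int(x) for x in (proj(s,F.w(F.p,(x,q[1]+dy,.026)))-o+.5)*k) for x in (-.03,-.065)]
    cv2.line(im,a,b,col,1)
cv2.imwrite('pics/k4.png',im)
E
python3 ov.py >/dev/null
```

```text
[ 0.4668 -0.1129  0.0751] yaw y 96.62 tool [ -0.5 -50.5   0.2] 0.013862886805842632 29.961762109795387 [-4.59587307 -6.31732052  9.50570541] 11.35
ptr now [300.68 270.  ] 28 [[-28.7, 11.5], [-32.7, 7.4], [-36.6, 3.2]]
..............
..............
..............
..............
..............
....#####.....
...######.....
...######.....
...######.....
....#####.....
..............
..............
..............
```

View pics/k4.png

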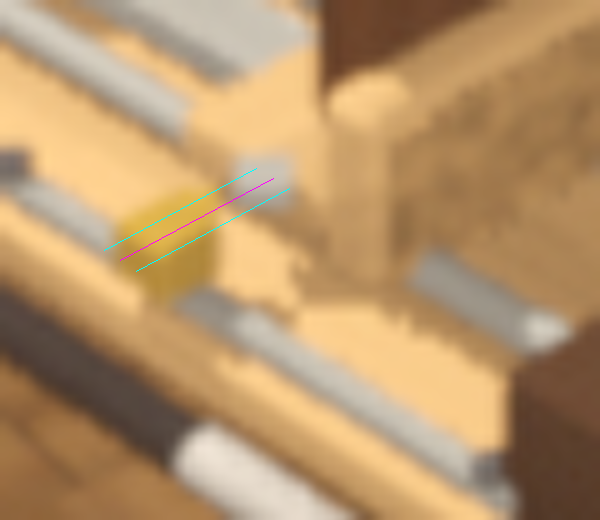

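In this view the magenta line from the steel pointer at (262,185) runs through the brass tip at about (215,207) and the middle of the block. They are level to about 1 mm, which agrees with the top-view estimate, and the knob has been turned to its stop. I'm handing in the job.

```bash
python3 -c "
from workcell import ctrl
print(ctrl.job_done())"
```

```text
the job is handed in; nothing more can be done
None
```

I turned the knob clockwise to its end stop and pulled the jaw out about 50.5 mm, level with the brass index to about 1–2 mm by the camera views. I handed the job in at about 11.5 s, still gripping the handle at 30 N; the hand-in call returned no verdict.

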